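# Clip the two missing nut drivers back onto the rack in size order

## Task

The burnt device has been taken apart and the driver set is to be put away: pick up the two nut drivers lying on the brown sheet and click them into the two empty places of the spring-clip rack, so that the set of four runs in size order along the rack. Each must be pressed fully home in both of its clips (black neck in the wide clip, steel shaft in the narrow one) like the two already there, which stay clipped in; leave the pieces of evidence where they lie.

Things in the scene. Friction and masses are not known exactly. Their poses are not given: they have to be found in the camera images.
- rack: Driver rack, fixed: dark base plate 150 x 262 x 4 mm, two aluminium rails along its y (tops 34 mm above the bench), four places 64 mm apart. Origin on the bench; x runs from the wide-clip rail (x = -41 mm, nearer the robot) to the narrow-clip rail (x = +47 mm), y along the rails to the robot's left; turned -0.2 to 0.3 rad. From x = -31 to +37 mm fingers have free room down to the base plate.
- place1 (a point): Place 1 (largest y), holds the red driver: the point, 52 mm above the bench, where a driver's grip centre lies when home. Axes are the rack's; the socket points along +x. Each place has two spring clips open upwards, 12 mm wide, made for its own driver: a wide one for the neck, a narrow one for the shaft.
- place2 (a point): Place 2, empty at the start, between red and green. Same kind of point, 52 mm above the bench. Its clips' sprung jaws have flared lips that catch a bar up to about 3 mm off-centre, then close over it; pushing a driver home takes about 8 to 15 N straight down. A driver that only rests on the lips is 11 to 15 mm (neck) or 7 to 9 mm (shaft) too high.
- place3 (a point): Place 3, holds the green driver. Same kind of point. The lips' tops stand up to 21 mm (wide clips) and 16 mm (narrow clips) above the axis of a clipped driver.
- place4 (a point): Place 4 (smallest y), empty at the start, beyond the green driver. Same kind of point, 52 mm above the bench.
- driver1_mid (a point): Largest nut driver, red eight-sided grip 30 mm across flats, 200 mm long, 160 g, clipped in place 1 at the start. Point: grip centre on the tool's axis, which lies 60 mm from the butt; x along the tool towards the socket.
- driver2_mid (a point): Second largest nut driver, yellow grip, 180 mm long, 100 to 160 g, lying on the sheet. Point: grip centre on the tool's axis, 13.5 mm above the bench, 60 mm from the butt; x along the tool towards the socket. Eight-sided grip, 27 mm across flats, from x = -30 to +27 mm, lying on a flat (two flats upright); collar and butt cap 27 mm across at x = +27 to +35 and -60 to -52.
- driver2_neck (a point): Centre of the yellow driver's round black neck (22 mm diameter, 22 mm long), 41 mm behind the grip centre; goes in the wide clip.
- driver2_shaft (a point): Point on the axis of the yellow driver's steel shaft (11 mm diameter), 47 mm ahead of the grip centre; goes in the narrow clip. The shaft runs from 35 to 102 mm ahead of the grip centre, then a 16 mm diameter socket end to 120 mm.
- driver3_mid (a point): Third nut driver, green grip 24 mm across flats, 160 mm long, 90 g, clipped in place 3 at the start. Point and axes as for the others.
- driver4_mid (a point): Smallest nut driver, blue grip, 140 mm long, 55 to 95 g, lying on the sheet. Point: grip centre on the tool's axis, 10.5 mm above the bench, 60 mm from the butt; x along the tool towards the socket. Eight-sided grip, 21 mm across flats, from x = -30 to +27 mm, lying on a flat (two flats upright); collar and butt cap 21 mm across at x = +27 to +35 and -60 to -52.
- driver4_neck (a point): Centre of the blue driver's round black neck (16 mm diameter, 22 mm long), 41 mm behind the grip centre; goes in the wide clip.
- driver4_shaft (a point): Point on the axis of the blue driver's steel shaft (9 mm diameter), 47 mm ahead of the grip centre; goes in the narrow clip. The shaft runs from 35 to 62 mm ahead of the grip centre, then a 12 mm diameter socket end to 80 mm.
- board: Evidence: a loose green circuit board 100 x 78 mm, 3 mm thick, chips to 8 mm high. Origin at the centre of its underside.
- burnt_case: Evidence: a loose charred black casing half 130 x 86 mm, 16 mm high. Origin at the centre of its underside.
- bezel: Evidence: a loose aluminium bezel frame 112 x 84 mm, 7 mm high. Origin at the centre of its underside.

How it is judged:
At the end, for the whole second after the job is handed in: Yellow driver home in place 2, blue in place 4, red still in place 1 and green in place 3: each grip centre within 6 mm along the tool, 3 mm sideways and 3 mm in height of its place, its axis within 0.05 rad of the rack's x (so both clips have closed over it); the two placed drivers at rest (x of driver1_mid in the frame of place1 between -0.006 and 0.006 m and y of driver1_mid in the frame of place1 between -0.003 and 0.003 m and z of driver1_mid in the frame of place1 between -0.003 and 0.003 m and angle between the x axis of driver1_mid and the x axis of place1, either way round below 0.05 rad and x of driver2_mid in the frame of place2 between -0.006 and 0.006 m and y of driver2_mid in the frame of place2 between -0.003 and 0.003 m and z of driver2_mid in the frame of place2 between -0.003 and 0.003 m and angle between the x axis of driver2_mid and the x axis of place2, either way round below 0.05 rad and x of driver3_mid in the frame of place3 between -0.006 and 0.006 m and y of driver3_mid in the frame of place3 between -0.003 and 0.003 m and z of driver3_mid in the frame of place3 between -0.003 and 0.003 m and angle between the x axis of driver3_mid and the x axis of place3, either way round below 0.05 rad and x of driver4_mid in the frame of place4 between -0.006 and 0.006 m and y of driver4_mid in the frame of place4 between -0.003 and 0.003 m and z of driver4_mid in the frame of place4 between -0.003 and 0.003 m and angle between the x axis of driver4_mid and the x axis of place4, either way round below 0.05 rad and linear speed of each of driver2, driver4 below 0.02 m/s); the robot touches nothing.
It fails at once if the circuit board is shifted by more than 15 mm (distance of board from where it was at the start of the episode above 0.015 m).
It fails at once if the burnt casing is shifted by more than 15 mm (distance of burnt_case from where it was at the start of the episode above 0.015 m).
It fails at once if the bezel frame is shifted by more than 15 mm (distance of bezel from where it was at the start of the episode above 0.015 m).
It also fails if it takes over 56 s, if anything falls off the work surface, if the arm or the gripper's body presses on something with over 40 N, if the wrist force passes 120 N, or if a joint passes its speed limit or range.

## Robot

A 6-joint arm with a two-finger parallel gripper is mounted at the origin on the work surface. World frame = base frame: x ahead of the robot, y to its left, z up, the work surface at z = 0. Lengths are in m, angles in rad, forces in N, time in s.
With the tool pointing down it reaches from about 0.325 to 0.925 m from the base axis. Payload 3.1 kg.
Tool frame: the origin (TCP) lies midway between the tips of the shut fingers; the grasp point (between the pads) lies 19 mm behind it; z points along the fingers, y is the direction in which the jaws open and shut (so a half turn about z gives the same grasp; the last joint's range is limited). The gripper opens to 85 mm and grips with 20 to 120 N. Pads are 22 mm wide; open, the fingers measure 114 mm over their backs; the gripper's body (76 mm by 85 mm) begins 54 mm behind the grasp point. The pads swing forward as they close: fully open they stand 13 mm farther back than shut.
Start: joints at [1.138, 0.217, 1.613, -0, 1.311, -0.112], TCP at [0.197, 0.593, 0.231] pointing down, gripper open.
Joint ranges: [-2.75, 2.75], [-0.78, 2.1], [0.31, 2.55], [-1.13, 4.27], [0.13, 2.63], [-2.58, 2.58]. Speed limits (rad/s): [2.79, 2.79, 3.14, 3.14, 3.14, 3.14].

## Interface

Orientations are given as [roll, pitch, yaw] about the fixed x, y, z axes, in that order (R = Rz(yaw) Ry(pitch) Rx(roll)).
In Python, from cell import bot gives the robot as it stands.
- The arm moves only by the tool servo_tool, never from a script. Its argument "moves" is a list of rows, each a list of 4 numbers: the shift along the tool's x, y, z in mm, then the turn about the tool's z in degrees. In form: [[dx, dy, dz, spin], ...]. A call has 1 to 8 rows; each row is the pose to reach, as a shift and turn from the pose commanded when the call began, along the tool's axes at that moment; what a row does not reach only later rows make up. A row lasts 1/12 s, in which the tool goes at most 41.7 mm and 7.16 degrees, less where a joint would pass 70% of its speed; a pose out of reach is approached as far as the arm can. A call with a gripper value outside its range is refused whole. "jaw" is the gripper's target within -1 to 1 (fully open at 1, half-way at 0, shut at -1), set as the call begins (left out, the last holds). The fingers move at their own pace and stop on an object; the grip force is fixed at half the most. Time passes only in rows, so rows that repeat a pose let the fingers close. It gives the time, the measured TCP pose, the force and the opening at its end, in the units of the state.
- bot.read_state(): the state, without advancing time (a new reading comes with each control period).
- bot.snapshot(name): name is "side" or "top"; returns (picture, depth): 420x560x3 uint8, red, green, blue; 420x560 float32, m along the optical axis (not along the pixel's ray), 0 where there is no reading.
- bot.camera_params(name): a dict with "intrinsics" (3x3 intrinsics, pixels), "position" and "rotation" of the camera in the world. Camera axes: x right, y down, z forward; pixel columns grow to the right and rows downward; lengths in m; the calibration is good to about 2 mm. A picture is of the moment at which its call begins. camera_params takes no time and is no camera call.
- bot.sign_off(): hands the job in, once; it reports no verdict.
The state is a dict: "clock": time; "joint_pos": joint angles; "joint_velocities": joint speeds; "effort": joint torques, N m; "ee_pos": TCP position; "tool_rot": TCP orientation; "wrist_force": force on the tool from outside, world axes, zero at the start; "moment": the same for the moment, N m; "width": finger opening in m.
Only numpy, scipy, OpenCV 4.12 (cv2) and the standard library are available. Lean on these libraries where they do the work, as an engineer would, in place of code of your own. Each camera call takes 0.05 s, during which the arm holds its last target. There are 200 camera calls.

## Working session

There is one attempt and no reset: what is moved stays moved. The work goes in short steps, Python scripts to look and compute and a tool call to move; the robot and the scene stay as the last step left them, time stands still between calls to the robot, and variables do not carry over. Pictures are saved under pics/ and viewed, about 8 in all and at most 12, crops included, and the job is handed in when it is done.

Besides the shell and the picture viewer there is one more tool, called after ">>>" by a JSON object that holds its "name" and its "arguments", one argument or row to a line. servo_tool: Moves the arm, as the interface text tells. Its arguments: {"type":"object","properties":{"moves":{"type":"array"},"jaw":{"type":"number"}},"required":["moves"]}

```bash
mkdir -p pics; ls; python3 - <<'E'
from cell import bot
import cv2,numpy as np
s=bot.read_state(); print({k:np.round(v,3).tolist() for k,v in s.items()})
for n in ("top","side"):
    p,d=bot.snapshot(n); cv2.imwrite(f"pics/{n}0.png",p[:,:,::-1]); np.savez(f"{n}0.npz",p=p,d=d)
    c=bot.camera_params(n); print(n,{k:np.round(v,4).tolist() for k,v in c.items()})
E
```

```text
pics
{'clock': 0.0, 'joint_pos': [1.138, 0.218, 1.615, 0.0, 1.311, -0.112], 'joint_velocities': [-0.002, -0.001, -0.002, 0.0, -0.001, -0.001], 'effort': [0.0, -39.686, -30.385, -0.0, 0.01, 0.0], 'ee_pos': [0.197, 0.592, 0.23], 'tool_rot': [-3.139, -0.0, 2.821], 'wrist_force': [0.673, 0.188, 0.13], 'moment': [-0.002, 0.031, 0.006], 'width': 0.085}
top {'intrinsics': [[490.769, 0.0, 280.6504], [0.0, 490.769, 217.0612], [0.0, 0.0, 1.0]], 'position': [0.3902, -0.0398, 1.076], 'rotation': [-2.9607, 0.0013, -1.575]}
side {'intrinsics': [[404.7919, 0.0, 278.7131], [0.0, 404.7919, 208.5963], [0.0, 0.0, 1.0]], 'position': [0.3589, 0.4675, 0.6836], 'rotation': [-2.4035, -0.0071, -2.6912]}
```

View pics/top0.png

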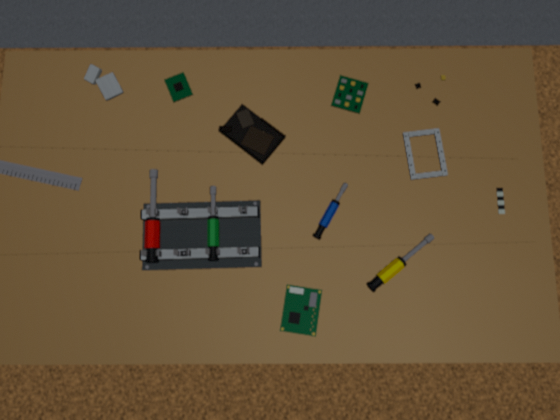

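View pics/side0.png

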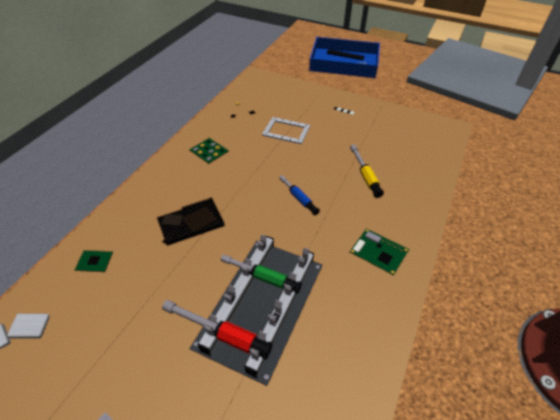

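The top view shows red at about (152,235) and green at (213,232) in the rack. Blue is at (329,213) and yellow at (391,270), both with their sockets up and to the right. Empty clips are visible near x≈183 and x≈245 px. The side view agrees.

```bash
cat > h.py <<'E'
import cv2,numpy as np
from scipy.spatial.transform import Rotation as Ro
from cell import bot
RNG={'red':[(0,9),(170,180)],'green':[(50,75)],'yellow':[(22,34)],'blue':[(100,125)]}
def cam(n):
    c=bot.camera_params(n); return np.array(c['intrinsics']),np.array(c['position']),Ro.from_euler('xyz',c['rotation']).as_matrix()
def ray(n,uv,z):
    K,t,R=cam(n); d=R@np.linalg.solve(K,[uv[0],uv[1],1.]); return t+d*(z-t[2])/d[2]
def proj(n,P):
    K,t,R=cam(n); q=(np.atleast_2d(P)-t)@R@K.T; return q[:,:2]/q[:,2:]
def blob(p,col,near,rad=60):
    h=cv2.cvtColor(p,cv2.COLOR_RGB2HSV); m=np.zeros(h.shape[:2],np.uint8)
    for a,b in RNG[col]: m|=cv2.inRange(h,(a,150,45),(b,255,255))
    n,l,s,c=cv2.connectedComponentsWithStats(m)
    k=[i for i in range(1,n) if s[i,4]>60 and np.hypot(*(c[i]-near))<rad]
    i=max(k,key=lambda i:s[i,4]); r=cv2.minAreaRect(np.argwhere(l==i)[:,::-1].astype(np.float32))
    return s[i,4],c[i],r
E
python3 - <<'E'
from h import *
T={'red':(152,235,.052),'green':(213,232,.052),'yellow':(391,270,.0135),'blue':(329,213,.0105)}
S={'red':(237,335),'green':(270,275),'yellow':(370,179),'blue':(302,197)}
for n in('top','side'):
    z=np.load(n+'0.npz');p,d=z['p'],z['d']
    for k,v in T.items():
        a,c,r=blob(p,k,np.array(v[:2] if n=='top' else S[k]),25)
        # axis dir from moments box
        b=cv2.boxPoints(r); e=max((b[1]-b[0],b[2]-b[1]),key=np.linalg.norm); rc=np.array(r[0])
        w0,w1=ray(n,rc-e/2,v[2]),ray(n,rc+e/2,v[2])
        u=w1-w0; u*=np.sign(u[0]); print(n,k,a,np.round(c,1),np.round(r[0],1),np.round(r[1],1),'cen',np.round(ray(n,c,v[2])*1e3,1),'len',np.round(np.linalg.norm(u)*1e3,1),'ang',np.round(np.degrees(np.arctan2(u[1],u[0])),1))
p=np.load('top0.npz')['p']
a=cv2.resize(p[160:280,130:270],None,fx=4,fy=4,interpolation=cv2.INTER_CUBIC)
b=cv2.resize(p[170:300,300:440],None,fx=4,fy=4,interpolation=cv2.INTER_CUBIC)
f=np.zeros((520,1120,3),np.uint8); f[:480,:560]=a; f[:,560:]=b
f=np.clip(f.astype(int)*2,0,255).astype(np.uint8)
cv2.imwrite('pics/crop.png',f[:,:,::-1][:, :560])
E
```

```text
top red 438 [151.9 233.7] [151.5 233.5] [29. 15.] cen [543.  232.4  52. ] len 61.9 ang 2.5
top green 308 [212.9 231.8] [212.5 232. ] [28. 11.] cen [546.5 103.8  52. ] len 59.7 ang 1.2
top yellow 369 [390.6 270.1] [390.7 270.1] [13.3 28.9] cen [ 467.3 -276.    13.5] len 63.6 ang -51.4
top blue 202 [328.6 214. ] [328.7 213.9] [ 7.6 26.9] cen [ 591.5 -145.2   10.5] len 60.7 ang -29.6
side red 755 [235.3 335.7] [235.1 335.5] [37.4 20.8] cen [546.1 233.3  52. ] len 63.5 ang 1.0
side green 407 [269.2 275.6] [268.9 275.4] [32.5 13.1] cen [548.3 105.4  52. ] len 61.4 ang 1.6
side yellow 217 [368.9 175.1] [368.6 174.8] [20.9 11. ] cen [ 471.5 -278.8   13.5] len 65.9 ang -50.1
side blue 155 [299.8 195.4] [299.8 195.3] [22.6  6.4] cen [ 595.3 -144.8   10.5] len 62.4 ang -29.7
```

View pics/crop.png

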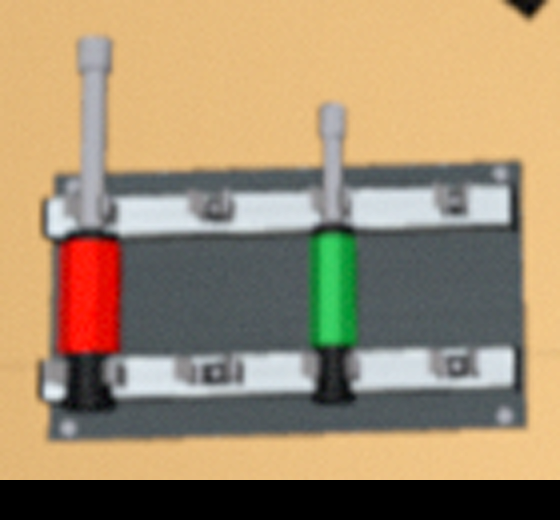

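```bash
python3 - <<'E'
from h import *
from scipy.optimize import least_squares
C=np.array([[55,175],[520,161],[525,425],[50,440]])/4+[130,160]-.375
M=np.array([[.075,.131],[.075,-.131],[-.075,-.131],[-.075,.131]])
def W(q,xy,z): c,s=np.cos(q[2]),np.sin(q[2]); return np.c_[np.array(xy)@np.array([[c,s],[-s,c]])+q[:2],np.full(len(xy),z)]
r=least_squares(lambda q:(proj('top',W(q,M,.004))-C).ravel(),[.54,.13,0]); print(r.x*[1e3,1e3,57.3],np.round(r.fun,1))
q=r.x
for n,z in(('plates',.052),): print(np.round(W(q,[[0,.096],[0,.032],[0,-.032],[0,-.096]],.052)*1e3,1))
cl=np.array([[212,373],[215,205],[458,365],[456,200]])/4+[130,160]-.375
for z in(.04,.055): print(z,[np.round(ray('top',u,z)*1e3,1)[:2] for u in cl])
print(np.round(W(q,[[-.041,.032],[.047,.032],[-.041,-.096],[.047,-.096]],.05)*1e3,1))
# yellow/blue tip checks
E
```

```text
[548.55947992 135.50987905   1.50153059] [-0.6 -0.6  0.5 -0.6  0.8  0.6 -0.7  0.5]
[[546.  231.5  52. ]
 [547.7 167.5  52. ]
 [549.4 103.5  52. ]
 [551.1  39.5  52. ]]
0.04 [array([503.5, 168.7]), array([594.2, 169.9]), array([507.2,  38.4]), array([596.4,  40.3])]
0.055 [array([501.9, 165.7]), array([591.2, 166.9]), array([505.5,  37.3]), array([593.4,  39.2])]
[[506.7 166.4  50. ]
 [594.7 168.7  50. ]
 [510.1  38.5  50. ]
 [598.1  40.8  50. ]]
```

```bash
cat >> h.py <<'E'
def go(x,y,z,yaw):
    s=bot.read_state(); R=Ro.from_euler('xyz',s['tool_rot']).as_matrix(); p=np.array(s['ee_pos'])*1e3
    d=R.T@(np.array([x,y,z])-p); yw=np.degrees(np.arctan2(R[1,0],R[0,0])); sp=-((yaw-yw+180)%360-180)
    print('t',round(s['clock'],2),'at',np.round(p,1),'yaw',round(yw,2),'w',round(s['width']*1e3,1),'F',np.round(s['wrist_force'],1),'-> d',np.round(d,1),'spin',round(sp,1))
E
python3 -c "
from h import *
go(470,-278.5,100,129)"
```

```text
t 0.1 at [196.7 592.5 230.1] yaw 161.62 w 85.5 F [-0.1  0.1  0.6] -> d [-533.9 -740.1  131.6] spin 32.6
```

>>> {"name": "servo_tool", "arguments": {
  "moves": [
    [-534,-740,131,32],
    [-534,-740,131,32],
    [-534,-740,131,32],
    [-534,-740,131,32],
    [-534,-740,131,32],
    [-534,-740,131,32],
    [-534,-740,131,32],
    [-534,-740,131,32]
  ],
  "jaw": 1
}}

```text
clock: 0.77
ee_pos: [0.2956, 0.2764, 0.1832]
tool_rot: [-3.141, 0.0, 2.263]
wrist_force: [0.8, 1.1, -0.2]
width: 0.0856
```

```bash
python3 -c "
from h import *
go(470,-278.5,100,129)"
```

```text
t 0.77 at [295.6 276.4 183.2] yaw 129.67 w 85.6 F [ 0.8  1.1 -0.2] -> d [-538.4 -220.    83.4] spin 0.7
```

>>> {"name": "servo_tool", "arguments": {
  "moves": [
    [-538,-220,83,0],
    [-538,-220,83,0],
    [-538,-220,83,0],
    [-538,-220,83,0],
    [-538,-220,83,0],
    [-538,-220,83,0],
    [-538,-220,83,0],
    [-538,-220,83,0]
  ]
}}

```text
clock: 1.43
ee_pos: [0.3943, -0.0386, 0.1365]
tool_rot: [3.141, 0.0, 2.262]
wrist_force: [0.5, 0.2, 0.9]
width: 0.0856
```

```bash
python3 -c "
from h import *
go(470,-278.5,100,129)"
```

```text
t 1.43 at [394.3 -38.6 136.5] yaw 129.58 w 85.6 F [0.5 0.2 0.9] -> d [-233.1  -94.5   36.5] spin 0.6
```

>>> {"name": "servo_tool", "arguments": {
  "moves": [
    [-233,-95,37,0.6],
    [-233,-95,37,0.6],
    [-233,-95,37,0.6],
    [-233,-95,37,0.6],
    [-233,-95,37,0.6],
    [-233,-95,37,0.6],
    [-233,-95,37,0.6],
    [-233,-95,37,0.6]
  ]
}}

```text
clock: 2.1
ee_pos: [0.4698, -0.2788, 0.0989]
tool_rot: [-3.141, -0.001, 2.249]
wrist_force: [-0.4, -0.3, -0.1]
width: 0.0853
```

```bash
python3 -c "
from h import *
p,d=bot.snapshot('side'); c=cv2.resize(p[70:230,260:460],None,fx=4,fy=4,interpolation=cv2.INTER_CUBIC)
cv2.imwrite('pics/s1.png',np.clip(c[:,:,::-1].astype(int)*1.5,0,255).astype(np.uint8)[:600])
go(470,-278.5,3,129)"
```

```text
t 2.15 at [ 469.2 -276.8   98.9] yaw 128.92 w 85.4 F [-0.4  0.1 -0.4] -> d [-2.  -0.5 95.9] spin -0.1
```

View pics/s1.png

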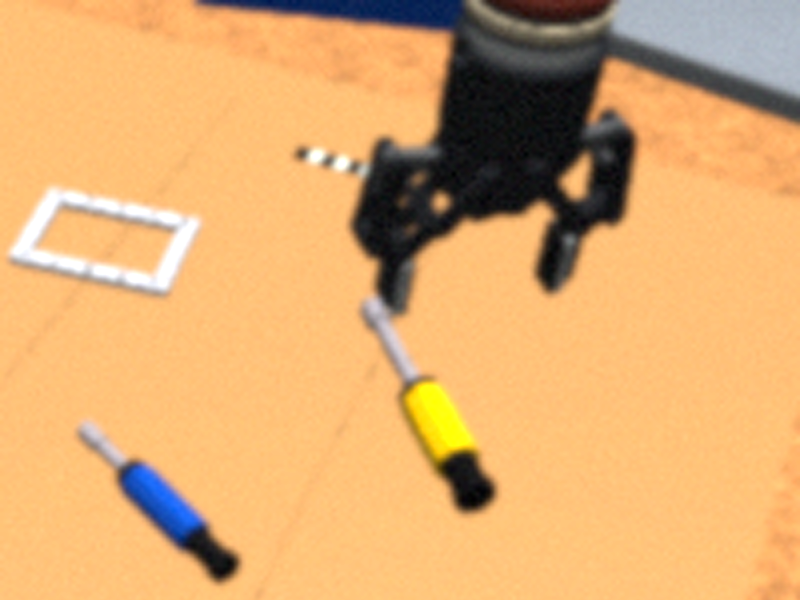

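Gripper stands above the yellow driver, jaws open across it. Descending.

>>> {"name": "servo_tool", "arguments": {
  "moves": [
    [-1,0,35,0],
    [-1,0,65,0],
    [-1,0,85,0],
    [-1,0,95,0],
    [-1,0,95,0],
    [-1,0,95,0]
  ]
}}

```text
clock: 2.65
ee_pos: [0.4704, -0.2762, 0.0051]
tool_rot: [-3.142, -0.001, 2.253]
wrist_force: [-0.0, 0.2, 0.1]
width: 0.0854
```

>>> {"name": "servo_tool", "arguments": {
  "moves": [
    [0,0,0,0],
    [0,0,0,0],
    [0,0,0,0],
    [0,0,0,0],
    [0,0,0,0],
    [0,0,0,0],
    [0,0,0,0],
    [0,0,0,0]
  ],
  "jaw": -1
}}

```text
clock: 3.32
ee_pos: [0.4713, -0.2781, 0.0059]
tool_rot: [3.141, 0.002, 2.252]
wrist_force: [-1.0, 1.0, 6.1]
width: 0.0253
```

>>> {"name": "servo_tool", "arguments": {
  "moves": [
    [0,0,0,0],
    [0,0,0,0],
    [0,0,-15,0],
    [0,0,-45,0],
    [0,0,-85,0],
    [0,0,-125,0],
    [0,0,-145,0],
    [0,0,-145,0]
  ]
}}

```text
clock: 3.98
ee_pos: [0.474, -0.2801, 0.1561]
tool_rot: [3.139, 0.011, 2.252]
wrist_force: [0.7, -0.7, -0.7]
width: 0.0251
```

```bash
python3 -c "
from h import *
go(547.5,168.2,150,181.5)"
```

```text
t 3.98 at [ 474.  -280.1  156.1] yaw 129.02 w 25.1 F [ 0.7 -0.7 -0.7] -> d [302.1 339.4   3.6] spin -52.5
```

>>> {"name": "servo_tool", "arguments": {
  "moves": [
    [302,339,3,-52.5],
    [302,339,3,-52.5],
    [302,339,3,-52.5],
    [302,339,3,-52.5],
    [302,339,3,-52.5],
    [302,339,3,-52.5],
    [302,339,3,-52.5],
    [302,339,3,-52.5]
  ]
}}

```text
clock: 4.65
ee_pos: [0.5226, 0.0536, 0.1456]
tool_rot: [3.141, -0.003, -3.11]
wrist_force: [1.3, -0.6, -1.7]
width: 0.0256
```

```bash
python3 -c "
from h import *
go(547.5,168.2,150,181.5)"
```

```text
t 4.65 at [522.6  53.6 145.6] yaw -178.21 w 25.6 F [ 1.3 -0.6 -1.7] -> d [-28.4 113.8  -4.5] spin 0.3
```

Go above place 2, settle, and measure the held driver in the pictures.

>>> {"name": "servo_tool", "arguments": {
  "moves": [
    [-28,114,0,0.3],
    [-28,114,0,0.3],
    [-28,114,0,0.3],
    [-28,114,15,0.3],
    [-28,114,30,0.3],
    [-28,114,30,0.3],
    [-28,114,30,0.3],
    [-28,114,30,0.3]
  ]
}}

```text
clock: 5.32
ee_pos: [0.5487, 0.1658, 0.1169]
tool_rot: [-3.141, -0.002, -3.121]
wrist_force: [-0.1, -0.1, -1.6]
width: 0.0256
```

```bash
python3 -c "
from h import *
for n in ('top','side'):
    p,d=bot.snapshot(n); np.savez(n+'1.npz',p=p,d=d)
    c=p[150:300,120:270] if n=='top' else p[180:330,170:370]
    c=cv2.resize(c,None,fx=4 if n=='top' else 4,fy=4,interpolation=cv2.INTER_CUBIC)
    cv2.imwrite('pics/%s1.png'%n,np.clip(c[:,:,::-1].astype(int)*1.7,0,255).astype(np.uint8))
go(547.5,168.2,120,181.5)
go(547.5,168.2,120,181.5)"
```

```text
t 5.42 at [549.8 165.8 118.2] yaw -178.83 w 25.2 F [-0.2  0.1 -1.3] -> d [ 2.2  2.5 -1.8] spin -0.3
t 5.42 at [549.8 165.8 118.2] yaw -178.83 w 25.2 F [-0.2  0.1 -1.3] -> d [ 2.2  2.5 -1.8] spin -0.3
```

View pics/top1.png

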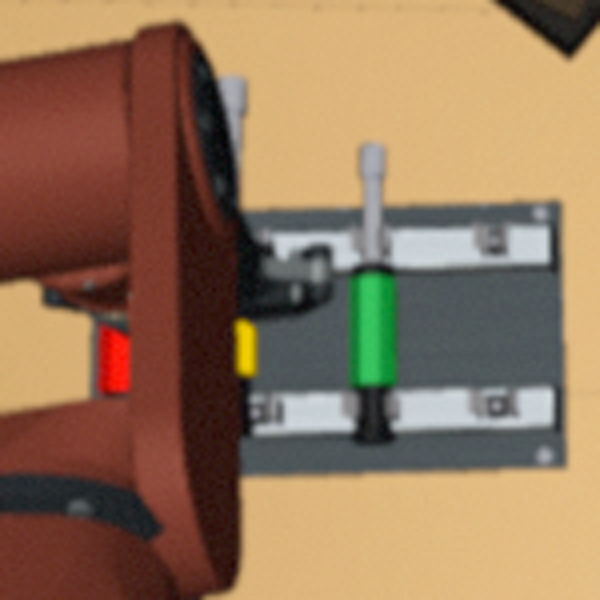

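View pics/side1.png

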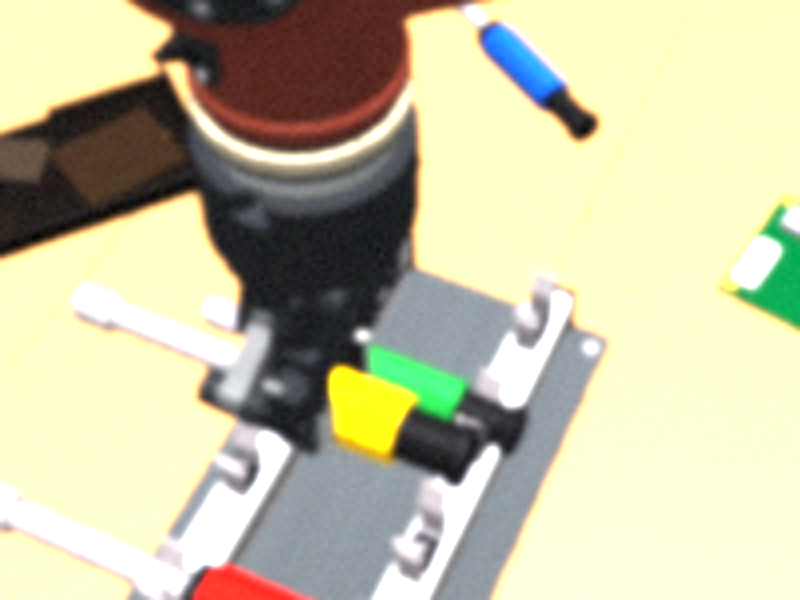

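The driver is held level and straight, with the jaws forward of grip centre. In the side view the butt is near (287,296) px and the socket tip near (192,255). In the top view the tip is near (178,170).

```bash
python3 -c "
from h import *
P=[];Y=[]
for i in range(8):
    bot.snapshot('side'); s=bot.read_state(); P.append(s['ee_pos']); Y.append(s['tool_rot'])
print(np.round(np.mean(P,0)*1e3,1),np.round(np.std(P,0)*1e3,1),np.round(np.degrees(np.array(Y)[:, 2]),1))
for z in (.123,.128,.133):
    b=ray('side',(287.3,296.2),z);t=ray('side',(192,255),z);m=ray('side',(268.7,290),z); tt=ray('top',(178,170.5),z)
    u=(t-b)/np.linalg.norm(t-b)
    print(z,'butt',np.round(b*1e3,1),'tip',np.round(t*1e3,1),'len',np.linalg.norm(t-b)*1e3,'ang',np.degrees(np.arctan2(u[1],u[0])),'mid',np.round((b+.06*u)*1e3,1),np.round((t-.12*u)*1e3,1),np.round((m+.03*u)*1e3,1),'toptip',np.round(tt*1e3,1))
print(proj('top',[[.667,.17,.128],[.667,.17,.118]]))
"
```

```text
[549.8 166.  118.3] [0.2 0.1 0.2] [-178.8 -178.8 -178.8 -178.8 -178.8 -178.8 -178.8 -178.8]
0.123 butt [484.6 167.5 123. ] tip [662.8 166.9 123. ] len 178.1957822111065 ang -0.18367268637244089 mid [544.6 167.3 123. ] [542.8 167.3 123. ] [545.7 170.3 123. ] toptip [660.6 166.6 123. ]
0.128 butt [483.5 170.2 128. ] tip [660.1 169.6 128. ] len 176.60637900852598 ang -0.18367268637245698 mid [543.5 170.  128. ] [540.1 170.  128. ] [544.3 173.  128. ] toptip [659.2 165.5 128. ]
0.133 butt [482.3 172.9 133. ] tip [657.4 172.3 133. ] len 175.01697580594546 ang -0.183672686372437 mid [542.3 172.7 133. ] [537.4 172.7 133. ] [542.9 175.6 133. ] toptip [657.7 164.4 133. ]
[[175.86822975 166.72699406]
 [176.91322798 168.1159305 ]]
```

>>> {"name": "servo_tool", "arguments": {
  "moves": [
    [-5,2.3,0,-0.3],
    [-5,2.3,20,-0.3],
    [-5,2.3,40,-0.3],
    [-5,2.3,50,-0.3],
    [-5,2.3,50,-0.3],
    [-5,2.3,50,-0.3],
    [-5,2.3,50,-0.3]
  ]
}}

```text
clock: 6.4
ee_pos: [0.5551, 0.1689, 0.0685]
tool_rot: [3.141, 0.002, -3.115]
wrist_force: [0.1, -0.4, -0.9]
width: 0.0251
```

```bash
python3 -c "
from h import *
for n in ('top','side'):
    p,d=bot.snapshot(n); np.savez(n+'2.npz',p=p,d=d)
    if n=='side':
        c=cv2.resize(p[200:350,170:370],None,fx=4,fy=4,interpolation=cv2.INTER_CUBIC)
        cv2.imwrite('pics/%s2.png'%n,np.clip(c[:,:,::-1].astype(int)*1.4,0,255).astype(np.uint8))
go(554.8,168.3,60,181.5)"
```

```text
t 6.5 at [555.5 168.9  69.1] yaw -178.48 w 25.4 F [-0.3  0.8 -1.4] -> d [ 0.8 -0.6  9.1] spin 0.0
```

View pics/side2.png

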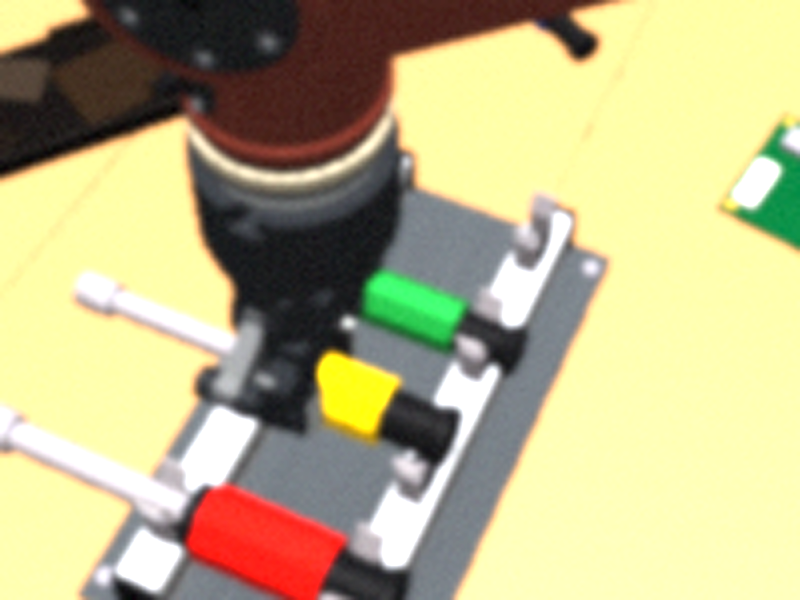

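```bash
python3 -c "
from h import *
f=lambda u,v:np.array([170+u/4,200+v/4])-.375
u=np.array([np.cos(.026),np.sin(.026),0])
for nm,px,z in(('green rear',f(460,322),.052),('green butt',f(512,350),.052),('yel rear',f(388,408),.077),('yel butt',f(445,440),.077),('yel tip',f(80,290),.077),('yel tip74',f(80,290),.074)): print(nm,np.round(ray('side',px,z)*1e3,1))
print('top: tip')
p=np.load('top2.npz')['p']; c=cv2.resize(p[150:300,120:270],None,fx=4,fy=4,interpolation=cv2.INTER_CUBIC); cv2.imwrite('pics/top2.png',np.clip(c[:,:,::-1].astype(int)*1.7,0,255).astype(np.uint8))
"
```

```text
green rear [518.8 101.8  52. ]
green butt [491.6 104.7  52. ]
yel rear [521.7 167.4  77. ]
yel butt [493.8 170.3  77. ]
yel tip [670.5 175.2  77. ]
yel tip74 [672.1 173.7  74. ]
top: tip
```

View pics/top2.png

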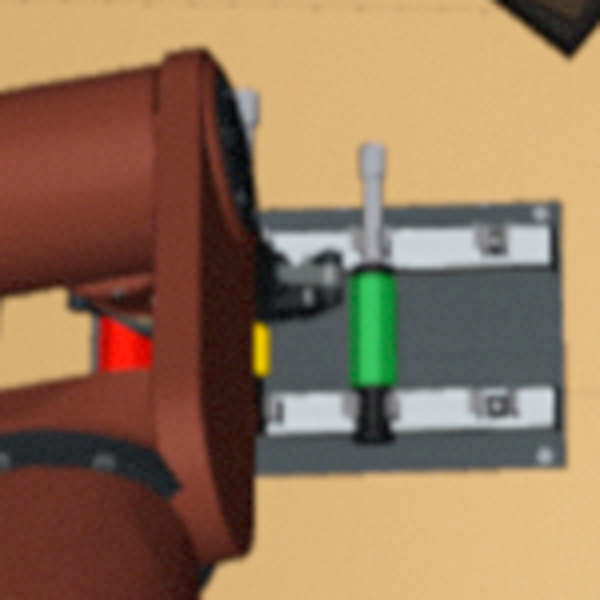

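```bash
python3 -c "
from h import *
f=lambda u,v:np.array([120+u/4,150+v/4])-.375
for nm,px,z in(('tip',f(248,90),.077),('tipR',f(259,100),.077),('grip R edge',f(270,350),.077),('grip rear R',f(268,376),.077),('green tip',f(372,144),.052),('green rear',f(374,385),.052),('greenR',f(397,350),.052)): print(nm,np.round(ray('top',px,z)*1e3,1))
"
```

```text
tip [670.1 168.8  77. ]
tipR [664.6 162.8  77. ]
grip R edge [531.9 153.   77. ]
grip rear R [518.5 153.6  77. ]
green tip [646.8 106.5  52. ]
green rear [516.7 102.7  52. ]
greenR [535.2  91.   52. ]
```

>>> {"name": "servo_tool", "arguments": {
  "moves": [
    [3,-0.4,0,0],
    [3,-0.4,5,0],
    [3,-0.4,10,0],
    [3,-0.4,14,0],
    [3,-0.4,18,0],
    [3,-0.4,22,0],
    [3,-0.4,25,0],
    [3,-0.4,25,0]
  ]
}}

```text
clock: 7.17
ee_pos: [0.5525, 0.1686, 0.0443]
tool_rot: [3.141, 0.002, -3.115]
wrist_force: [-1.6, 1.0, 8.7]
width: 0.0254
```

>>> {"name": "servo_tool", "arguments": {
  "moves": [
    [0,0,1,0],
    [0,0,2,0],
    [0,0,3,0],
    [0,0,3,0]
  ]
}}

```text
clock: 7.5
ee_pos: [0.5526, 0.1686, 0.0441]
tool_rot: [3.141, 0.001, -3.115]
wrist_force: [-8.6, -1.2, 23.1]
width: 0.0255
```

```bash
python3 -c "
from h import *
p,d=bot.snapshot('side')
c=cv2.resize(p[200:350,150:350],None,fx=4,fy=4,interpolation=cv2.INTER_CUBIC)
cv2.imwrite('pics/side3.png',np.clip(c[:,:,::-1].astype(int)*1.4,0,255).astype(np.uint8))
go(554.8,168.3,60,181.5)"
```

```text
t 7.55 at [552.6 168.6  44.1] yaw -178.47 w 25.3 F [-8.2 -1.9 23.4] -> d [ -2.2  -0.4 -15.9] spin 0.0
```

View pics/side3.png

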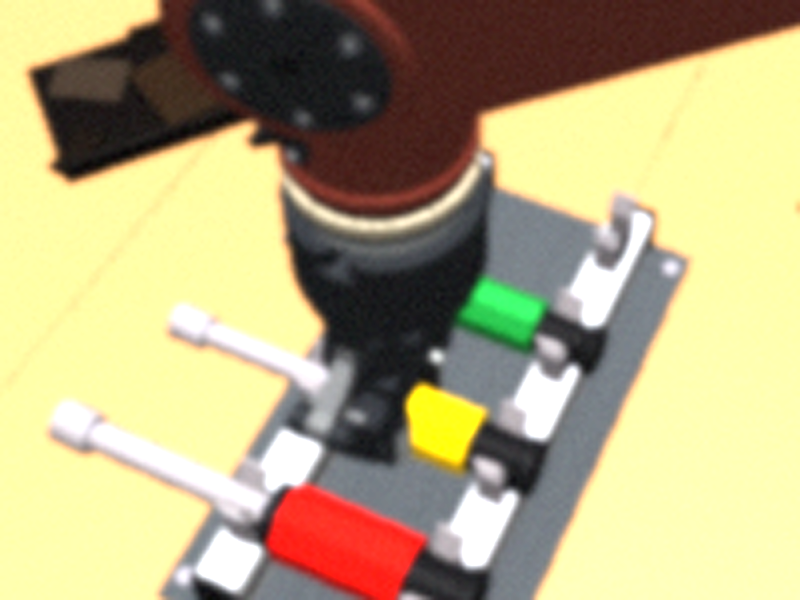

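Neck sits down in the wide clip, the TCP is stopped at the expected height and the force is rising to 23 N. It looks home, so I'll release half open and lift.

>>> {"name": "servo_tool", "arguments": {
  "moves": [
    [0,0,-2,0],
    [0,0,-2,0],
    [0,0,-2,0],
    [0,0,-2,0],
    [0,0,-2,0],
    [0,0,-2,0]
  ],
  "jaw": 0
}}

```text
clock: 8.05
ee_pos: [0.5506, 0.168, 0.0408]
tool_rot: [-3.141, -0.001, -3.115]
wrist_force: [0.4, 1.4, 0.1]
width: 0.0429
```

>>> {"name": "servo_tool", "arguments": {
  "moves": [
    [0,0,-20,0],
    [0,0,-50,0],
    [0,0,-85,0],
    [0,0,-110,0],
    [40,0,-110,0],
    [80,-40,-110,0],
    [80,-80,-110,0],
    [80,-120,-110,0]
  ]
}}

```text
clock: 8.72
ee_pos: [0.4715, 0.0544, 0.1509]
tool_rot: [3.141, -0.002, -3.111]
wrist_force: [0.8, 0.1, 0.2]
width: 0.0426
```

```bash
python3 -c "
from h import *
go(593,-145.5,100,150.4)"
```

```text
t 8.72 at [471.5  54.4 150.9] yaw -178.25 w 42.6 F [0.8 0.1 0.2] -> d [-115.4 -203.5   50.6] spin 31.4
```

>>> {"name": "servo_tool", "arguments": {
  "moves": [
    [-115,-204,50,31],
    [-115,-204,50,31],
    [-115,-204,50,31],
    [-115,-204,50,31],
    [-115,-204,50,31],
    [-115,-204,50,31],
    [-115,-204,50,31],
    [-115,-204,50,31]
  ],
  "jaw": 1
}}

```text
clock: 9.38
ee_pos: [0.5947, -0.148, 0.1004]
tool_rot: [-3.141, -0.002, 2.624]
wrist_force: [0.1, 0.1, -0.0]
width: 0.0855
```

```bash
python3 -c "
from h import *
C=[]
for n in ('side','top'):
    p,d=bot.snapshot(n); np.savez(n+'4.npz',p=p,d=d)
    c=p[200:370,150:350] if n=='side' else p[140:290,130:230]
    c=cv2.resize(c,None,fx=2 if n=='side' else 4,fy=2 if n=='side' else 4,interpolation=cv2.INTER_CUBIC); C.append(np.pad(c,((0,600-c.shape[0]),(0,0),(0,0))))
    z=.052
    for k,v in {'red':{'top':(152,235),'side':(237,335)},'yellow':{'top':(182,233),'side':(255,305)},'green':{'top':(213,232),'side':(270,275)}}.items():
        a,cc,r=blob(p,k,np.array(v[n]),25); print(n,k,a,np.round(r[1],1),np.round(ray(n,cc,z)*1e3,1))
cv2.imwrite('pics/c4.png',np.clip(np.hstack(C)[:,:,::-1].astype(int)*1.5,0,255).astype(np.uint8))
go(592.5,-145.2,4,150.4)"
```

```text
side red 757 [37.6 20.9] [546.1 233.4  52. ]
side yellow 593 [35.7 17.4] [549.2 169.3  52. ]
side green 412 [32.7 13. ] [548.3 105.3  52. ]
top red 440 [29. 15.] [543.3 232.3  52. ]
top yellow 409 [29. 13.] [547.1 168.   52. ]
top green 306 [28. 10.] [546.  103.6  52. ]
t 9.48 at [ 594.1 -145.9  101. ] yaw 150.52 w 85.7 F [ 0.1 -0.5 -0. ] -> d [ 1.6 -0.1 97. ] spin 0.1
```

View pics/c4.png

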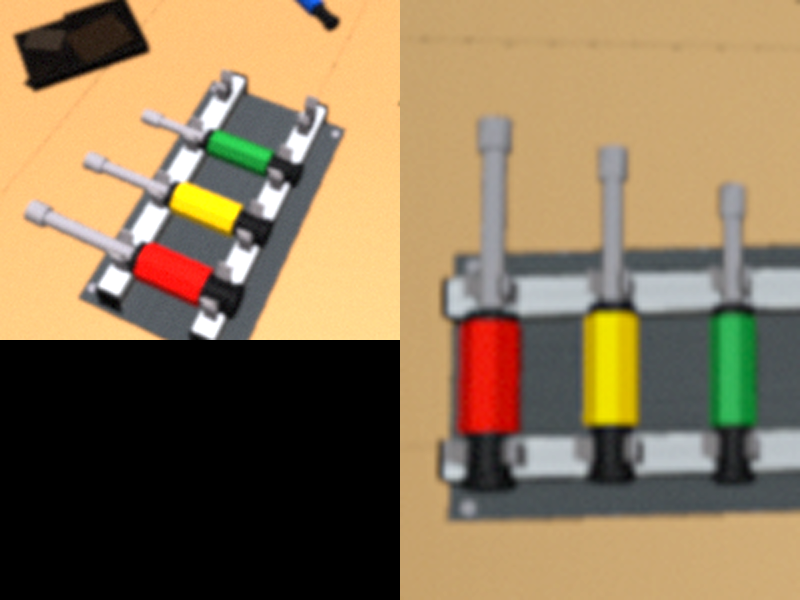

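Yellow is clipped at both ends, parallel to red and green, and about 2 mm ahead of their line (limit 6). Next is blue.

>>> {"name": "servo_tool", "arguments": {
  "moves": [
    [2,0,35,0],
    [2,0,65,0],
    [2,0,85,0],
    [2,0,96,0],
    [2,0,97,0],
    [2,0,97,0],
    [2,0,97,0]
  ]
}}

```text
clock: 10.07
ee_pos: [0.5946, -0.1456, 0.0064]
tool_rot: [3.141, 0.003, 2.628]
wrist_force: [0.1, 0.3, -0.0]
width: 0.0856
```

>>> {"name": "servo_tool", "arguments": {
  "moves": [
    [0,0,0,0],
    [0,0,0,0],
    [0,0,0,0],
    [0,0,0,0],
    [0,0,0,0],
    [0,0,0,0],
    [0,0,0,0],
    [0,0,0,0]
  ],
  "jaw": -1
}}

```text
clock: 10.73
ee_pos: [0.5937, -0.1459, 0.0052]
tool_rot: [3.141, 0.001, 2.627]
wrist_force: [0.3, -0.2, 4.3]
width: 0.0194
```

```bash
python3 -c "
from h import *
for n in('top',):
  z=np.load(n+'4.npz');d=z['d'];K,t,R=cam(n)
  for k,c in {'red':(152,233.5),'yellow':(182.6,232),'green':(213,232)}.items():
    for dv in (-10,0,10):
      vv,uu=np.mgrid[int(c[1])+dv-2:int(c[1])+dv+3,int(c[0])-1:int(c[0])+2]; D=d[vv,uu]
      P=t+(np.stack([(uu-K[0,2])/K[0,0],(vv-K[1,2])/K[1,1],np.ones(uu.shape)],-1)*D[...,None])@R.T
      print(k,dv,np.round(np.median(P[...,2])*1e3,1))
go(592,-145,4,150.4)"
```

```text
red -10 66.0
red 0 66.6
red 10 65.7
yellow -10 64.6
yellow 0 64.9
yellow 10 64.8
green -10 63.8
green 0 63.0
green 10 64.4
t 10.73 at [ 593.7 -145.9    5.2] yaw 150.52 w 19.4 F [ 0.3 -0.2  4.3] -> d [ 2.  -0.   1.2] spin 0.1
```

>>> {"name": "servo_tool", "arguments": {
  "moves": [
    [0,0,0,0],
    [0,0,-15,0],
    [0,0,-45,0],
    [0,0,-85,0],
    [0,0,-120,0],
    [0,0,-130,0],
    [0,0,-130,0]
  ]
}}

```text
clock: 11.32
ee_pos: [0.5961, -0.1467, 0.1389]
tool_rot: [3.14, 0.008, 2.627]
wrist_force: [0.4, -0.1, -0.8]
width: 0.019
```

```bash
python3 -c "
from h import *
go(555,40,110,181.5)"
```

```text
t 11.32 at [ 596.1 -146.7  138.9] yaw 150.52 w 19.0 F [ 0.4 -0.1 -0.8] -> d [127.9 142.3  28.1] spin -31.0
```

>>> {"name": "servo_tool", "arguments": {
  "moves": [
    [128,142,25,-31],
    [128,142,25,-31],
    [128,142,25,-31],
    [128,142,25,-31],
    [128,142,25,-31],
    [128,142,25,-31],
    [128,142,25,-31],
    [128,142,25,-31]
  ]
}}

```text
clock: 11.98
ee_pos: [0.5504, 0.0407, 0.1076]
tool_rot: [-3.141, -0.003, -3.115]
wrist_force: [0.1, -1.0, -0.9]
width: 0.0192
```

```bash
python3 -c "
from h import *
bot.snapshot('top')
go(555,40,70,181.5)"
```

```text
t 12.03 at [551.   40.2 108.3] yaw -178.53 w 19.0 F [ 0.4 -0.  -0.6] -> d [-4.  -0.3 38.3] spin -0.0
```

>>> {"name": "servo_tool", "arguments": {
  "moves": [
    [0,0,15,0],
    [0,0,30,0],
    [0,0,38,0],
    [0,0,38,0],
    [0,0,38,0]
  ]
}}

```text
clock: 12.45
ee_pos: [0.5513, 0.04, 0.071]
tool_rot: [3.142, -0.002, -3.117]
wrist_force: [0.3, -0.3, -0.9]
width: 0.0193
```

```bash
python3 -c "
from h import *
C=[]
for n in ('side','top'):
    p,d=bot.snapshot(n); np.savez(n+'5.npz',p=p,d=d)
    c=p[160:310,190:290] if n=='side' else p[150:300,180:280]
    c=cv2.resize(c,None,fx=4,fy=4,interpolation=cv2.INTER_CUBIC); C.append(c)
cv2.imwrite('pics/c5.png',np.clip(np.hstack(C)[:,:,::-1].astype(int)*1.5,0,255).astype(np.uint8))
go(555,40,70,181.5)
print(proj('side',[[.470+.0201*0,.04,.075],[.63,.04,.075]]))"
```

```text
t 12.55 at [552.5  40.4  72.3] yaw -178.53 w 19.2 F [ 0.4 -0.9  0. ] -> d [-2.5 -0.4  2.3] spin -0.0
[[323.29346717 257.38591307]
 [246.71600772 227.71889769]]
```

View pics/c5.png

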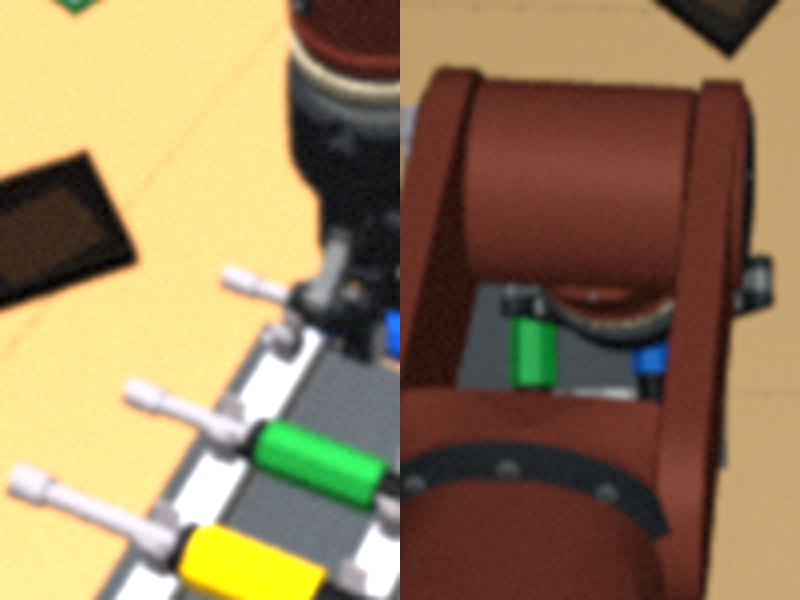

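```bash
python3 -c "
from h import *
z=.0775
print('tip side',np.round(ray('side',(246.8,228.8),z)*1e3,1),'green tip side',np.round(ray('side',(190+127/4,160+392/4),.052)*1e3,1))
for n,zz in(('side','5'),('top','5')):
  p=np.load(n+zz+'.npz')['p']; h=cv2.cvtColor(p,cv2.COLOR_RGB2HSV)
  for k,lo,hi,hz,c,ax in(('blue',100,125,z,{'side':(292,248),'top':(242,238)},40),('green',50,75,.052,{'side':(270,275),'top':(213,232)},104),('yellow',22,34,.052,{'side':(255,305),'top':(182,233)},168)):
    m=cv2.inRange(h,(lo,150,45),(hi,255,255)); v,u=np.nonzero(m); s=np.hypot(u-c[n][0],v-c[n][1])<28; 
    if s.sum()<5: continue
    P=np.array([ray(n,q,hz) for q in zip(u[s],v[s])])*1e3
    print(n,k,s.sum(),'rear x',np.round(np.percentile(P[:,0],[0,3,8]),1),'y range',np.round(np.percentile(P[:,1],[2,50,98]),1))
"
```

```text
tip side [627.4  44.1  77.5] green tip side [646.8 109.9  52. ]
side blue 125 rear x [519.5 520.8 522.3] y range [27.9 39.2 50.6]
side green 411 rear x [517.8 520.7 523.6] y range [ 92.3 105.4 118.2]
side yellow 594 rear x [517.  520.5 523.5] y range [153.5 169.2 184.3]
top blue 61 rear x [519.2 519.2 519.2] y range [32.  40.2 48.4]
top green 182 rear x [516.4 518.5 519.6] y range [ 92.6 103.5 114.1]
```

>>> {"name": "servo_tool", "arguments": {
  "moves": [
    [-2,0,2,0],
    [-2,0,6,0],
    [-2,0,10,0],
    [-2,0,14,0],
    [-2,0,18,0],
    [-2,0,22,0],
    [-2,0,25,0],
    [-2,0,25,0]
  ]
}}

```text
clock: 13.22
ee_pos: [0.5544, 0.0409, 0.0467]
tool_rot: [-3.141, 0.002, -3.115]
wrist_force: [0.8, 0.2, -0.5]
width: 0.019
```

>>> {"name": "servo_tool", "arguments": {
  "moves": [
    [0,0,1,0],
    [0,0,2,0],
    [0,0,3,0],
    [0,0,3,0]
  ]
}}

```text
clock: 13.55
ee_pos: [0.5544, 0.0409, 0.0464]
tool_rot: [-3.141, 0.0, -3.115]
wrist_force: [-5.2, -1.2, 15.5]
width: 0.0189
```

>>> {"name": "servo_tool", "arguments": {
  "moves": [
    [0,0,1,0],
    [0,0,2,0],
    [0,0,2,0]
  ]
}}

```text
clock: 13.8
ee_pos: [0.5545, 0.0409, 0.0462]
tool_rot: [-3.141, -0.001, -3.115]
wrist_force: [-10.2, -0.3, 26.3]
width: 0.019
```

>>> {"name": "servo_tool", "arguments": {
  "moves": [
    [0,0,-4,0],
    [0,0,-4,0],
    [0,0,-4,0],
    [0,0,-4,0],
    [0,0,-4,0],
    [0,0,-4,0]
  ],
  "jaw": 0
}}

```text
clock: 14.3
ee_pos: [0.5529, 0.041, 0.0447]
tool_rot: [3.141, -0.002, -3.115]
wrist_force: [0.2, 0.1, -0.2]
width: 0.0428
```

>>> {"name": "servo_tool", "arguments": {
  "moves": [
    [0,0,-20,0],
    [0,0,-50,0],
    [0,0,-85,0],
    [0,0,-110,0],
    [40,-30,-110,0],
    [80,-70,-110,0],
    [80,-110,-110,0],
    [80,-150,-110,0]
  ]
}}

```text
clock: 14.97
ee_pos: [0.4755, -0.0962, 0.1548]
tool_rot: [3.141, -0.002, -3.113]
wrist_force: [1.4, -0.2, -0.1]
width: 0.0429
```

>>> {"name": "servo_tool", "arguments": {
  "moves": [
    [0,-40,0,0],
    [0,-80,0,0],
    [0,-120,0,0],
    [0,-160,0,0],
    [0,-160,0,0],
    [0,-160,0,0]
  ]
}}

```text
clock: 15.47
ee_pos: [0.4824, -0.2583, 0.1552]
tool_rot: [3.141, -0.0, -3.119]
wrist_force: [-0.5, 0.7, -0.8]
width: 0.0424
```

```bash
python3 -c "
from h import *
C=[]
T={'red':{'top':(152,235),'side':(237,335)},'yellow':{'top':(182,233),'side':(255,305)},'green':{'top':(213,232),'side':(270,275)},'blue':{'top':(244,232),'side':(292,251)}}
for n in ('side','top'):
    p,d=bot.snapshot(n); np.savez(n+'6.npz',p=p,d=d); K,t,R=cam(n)
    c=p[180:380,150:350] if n=='side' else p[140:290,130:280]
    c=cv2.resize(c,(400,400) if n=='side' else (400,400),interpolation=cv2.INTER_CUBIC); C.append(c)
    for k,v in T.items():
        a,cc,r=blob(p,k,np.array(v[n]),25); o=[]
        for dv in (-9,0,9):
            u0,v0=int(round(cc[0])),int(round(cc[1]+dv))
            D=np.median(d[v0-2:v0+3,u0-1:u0+2]); o.append(round((t+R@np.linalg.solve(K,[u0,v0,1])*D)[2]*1e3,1))
        print(n,k,a,np.round(r[1],1),np.round(ray(n,cc,.052)*1e3,1),o if n=='top' else '')
cv2.imwrite('pics/c6.png',np.clip(np.hstack(C)[:,:,::-1].astype(int)*1.5,0,255).astype(np.uint8))
go(555,40,70,181.5)"
```

```text
side red 759 [37.5 20.9] [546.1 233.3  52. ] 
side yellow 591 [35.8 17.2] [549.1 169.3  52. ] 
side green 412 [32.7 13. ] [548.4 105.2  52. ] 
side blue 304 [31.4 10. ] [553.5  42.6  52. ] 
top red 442 [29. 15.] [543.1 232.4  52. ] [np.float64(64.9), np.float64(66.0), np.float64(65.7)]
top yellow 409 [29. 13.] [547.  167.9  52. ] [np.float64(64.4), np.float64(65.3), np.float64(63.7)]
top green 309 [28. 11.] [545.8 103.7  52. ] [np.float64(63.1), np.float64(63.6), np.float64(62.6)]
top blue 286 [28. 10.] [551.4  40.1  52. ] [np.float64(60.1), np.float64(61.4), np.float64(61.6)]
t 15.57 at [ 482.2 -255.6  154.8] yaw -178.5 w 42.5 F [-0.3  0.  -0.4] -> d [-80.6 293.4  85.2] spin -0.0
```

View pics/c6.png

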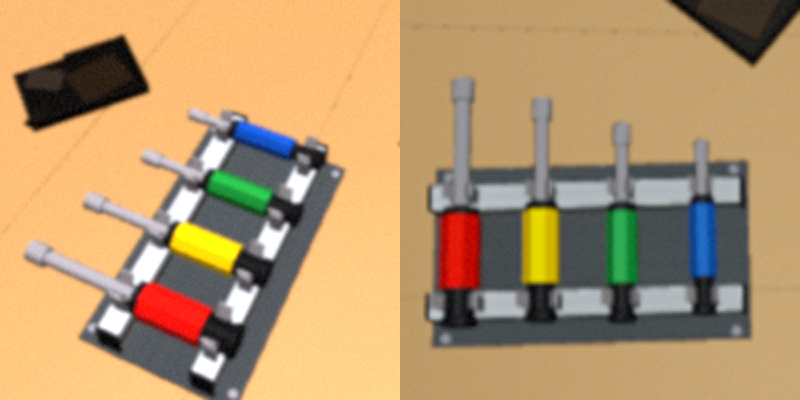

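Blue appears clipped at both ends, but sits about 3.8 mm ahead of the red–green line. I'll check that against the plate and rail edges before deciding.

```bash
python3 -c "
from h import *
p=np.load('top6.npz')['p']; g=cv2.cvtColor(p,cv2.COLOR_RGB2GRAY).astype(float)
for a,b in((165,175),(196,206),(226,232),(253,257)):
    pr=g[190:280,a:b].mean(1); e=np.diff(pr); uc=(a+b-1)/2
    big=[i for i in range(1,88) if abs(e[i])>8 and abs(e[i])>=abs(e[i-1]) and abs(e[i])>abs(e[i+1])]
    out=[]
    for i in big:
        w=np.abs(e[i-1:i+2]); v=190+i+.5+(w*[-1,0,1]).sum()/w.sum(); out.append((round(v,1),int(e[i]),*[round(ray('top',(uc,v),z)[0]*1e3,1) for z in(.004,.034)],round(ray('top',(uc,v),.034)[1]*1e3)))
    print(uc,out)
"
```

```text
169.5 [(np.float64(202.5), -26, np.float64(620.5), np.float64(614.0), 202), (np.float64(208.6), 32, np.float64(606.7), np.float64(600.6), 201), (np.float64(217.7), -33, np.float64(586.0), np.float64(580.5), 201), (np.float64(248.6), 32, np.float64(516.9), np.float64(513.4), 198), (np.float64(258.4), -42, np.float64(495.4), np.float64(492.4), 197), (np.float64(269.4), 23, np.float64(471.4), np.float64(469.1), 197)]
200.5 [(np.float64(201.5), -26, np.float64(622.4), np.float64(615.9), 135), (np.float64(207.6), 33, np.float64(608.6), np.float64(602.5), 134), (np.float64(217.2), -32, np.float64(586.8), np.float64(581.3), 134), (np.float64(247.7), 32, np.float64(518.8), np.float64(515.2), 132), (np.float64(257.5), -39, np.float64(497.2), np.float64(494.2), 132), (np.float64(268.4), 24, np.float64(473.3), np.float64(470.9), 131)]
228.5 [(np.float64(200.6), -24, np.float64(624.2), np.float64(617.6), 74), (np.float64(206.7), 36, np.float64(610.4), np.float64(604.3), 74), (np.float64(216.5), -40, np.float64(588.1), np.float64(582.6), 73), (np.float64(246.8), 28, np.float64(520.5), np.float64(516.9), 72), (np.float64(256.6), -33, np.float64(498.8), np.float64(495.8), 72), (np.float64(267.5), 26, np.float64(475.1), np.float64(472.7), 72)]
254.5 [(np.float64(199.6), -20, np.float64(626.2), np.float64(619.6), 17), (np.float64(206.3), 25, np.float64(610.9), np.float64(604.7), 17), (np.float64(215.4), -42, np.float64(590.3), np.float64(584.7), 17), (np.float64(246.5), 31, np.float64(520.9), np.float64(517.2), 17), (np.float64(256.2), -30, np.float64(499.5), np.float64(496.4), 17), (np.float64(261.6), 13, np.float64(487.6), np.float64(484.9), 17), (np.float64(264.5), -10, np.float64(481.3), np.float64(478.8), 17), (np.float64(266.9), 22, np.float64(476.2), np.float64(473.8), 17)]
```

Blue is probably 3.8 mm off, possibly 5 by the rail edges. That is too close to the 6 mm limit, and there is plenty of time. I'll regrip it in place and slide it 4 mm back along its axis.

```bash
python3 -c "
from h import *
go(553,40.7,130,181.5)"
```

```text
t 15.57 at [ 482.2 -255.6  154.8] yaw -178.5 w 42.5 F [-0.3  0.  -0.4] -> d [-78.6 294.3  25.2] spin -0.0
```

>>> {"name": "servo_tool", "arguments": {
  "moves": [
    [-79,294,25,0],
    [-79,294,25,0],
    [-79,294,25,0],
    [-79,294,25,0],
    [-79,294,25,0],
    [-79,294,25,0],
    [-79,294,25,0],
    [-79,294,25,0]
  ]
}}

```text
clock: 16.23
ee_pos: [0.5529, 0.0465, 0.13]
tool_rot: [3.139, -0.001, -3.109]
wrist_force: [-1.3, 0.1, 0.1]
width: 0.0428
```

>>> {"name": "servo_tool", "arguments": {
  "moves": [
    [0,0,0,0],
    [0,0,0,0],
    [0,0,0,0],
    [0,0,0,0]
  ]
}}

```text
clock: 16.57
ee_pos: [0.5535, 0.0386, 0.1307]
tool_rot: [-3.141, -0.0, -3.116]
wrist_force: [-0.0, 0.2, 0.3]
width: 0.0426
```

```bash
python3 -c "
from h import *
go(553,40.7,46,181.5)"
```

```text
t 16.57 at [553.5  38.6 130.7] yaw -178.54 w 42.6 F [-0.   0.2  0.3] -> d [ 0.4  2.2 84.7] spin -0.0
```

>>> {"name": "servo_tool", "arguments": {
  "moves": [
    [0,2.2,0,0],
    [0,2.2,25,0],
    [0,2.2,50,0],
    [0,2.2,70,0],
    [0,2.2,80,0],
    [0,2.2,84,0],
    [0,2.2,84,0],
    [0,2.2,84,0]
  ]
}}

```text
clock: 17.23
ee_pos: [0.5548, 0.0414, 0.0475]
tool_rot: [-3.141, 0.002, -3.116]
wrist_force: [-0.1, -0.3, 0.1]
width: 0.0423
```

>>> {"name": "servo_tool", "arguments": {
  "moves": [
    [0,0,0,0],
    [0,0,0,0],
    [0,0,0,0],
    [0,0,0,0],
    [0,0,0,0],
    [0,0,0,0]
  ],
  "jaw": -1
}}

```text
clock: 17.73
ee_pos: [0.5554, 0.0413, 0.0485]
tool_rot: [-3.14, 0.003, -3.115]
wrist_force: [-1.4, -2.6, 6.4]
width: 0.019
```

>>> {"name": "servo_tool", "arguments": {
  "moves": [
    [1,0,0,0],
    [2,0,0,0],
    [3,0,0,0],
    [4,0,0,0],
    [4,0,0,0],
    [4,0,0,0]
  ]
}}

```text
clock: 18.23
ee_pos: [0.553, 0.0411, 0.0485]
tool_rot: [-3.14, 0.007, -3.115]
wrist_force: [3.3, -2.5, 4.4]
width: 0.019
```

>>> {"name": "servo_tool", "arguments": {
  "moves": [
    [1,0,0,0],
    [1.5,0,0,0],
    [1.5,0,2,0],
    [1.5,0,4,0],
    [1.5,0,4,0],
    [1.5,0,4,0]
  ]
}}

```text
clock: 18.73
ee_pos: [0.5518, 0.0412, 0.0482]
tool_rot: [-3.14, 0.005, -3.115]
wrist_force: [-4.2, -2.7, 26.6]
width: 0.0189
```

>>> {"name": "servo_tool", "arguments": {
  "moves": [
    [0,0,-3,0],
    [0,0,-3,0],
    [0,0,-3,0],
    [0,0,-3,0],
    [0,0,-3,0],
    [0,0,-3,0]
  ],
  "jaw": 0
}}

```text
clock: 19.23
ee_pos: [0.5473, 0.0419, 0.0445]
tool_rot: [3.141, -0.002, -3.115]
wrist_force: [-0.2, -0.0, 0.5]
width: 0.0427
```

>>> {"name": "servo_tool", "arguments": {
  "moves": [
    [0,0,-20,0],
    [0,0,-50,0],
    [0,0,-85,0],
    [0,0,-110,0],
    [40,-30,-110,0],
    [80,-70,-110,0],
    [80,-110,-110,0],
    [80,-150,-110,0]
  ]
}}

```text
clock: 19.9
ee_pos: [0.4702, -0.0954, 0.1548]
tool_rot: [3.14, -0.003, -3.113]
wrist_force: [0.8, 0.2, -0.7]
width: 0.0427
```

>>> {"name": "servo_tool", "arguments": {
  "moves": [
    [0,-40,0,0],
    [0,-80,0,0],
    [0,-120,0,0],
    [0,-160,0,0],
    [0,-160,0,0],
    [0,-160,0,0],
    [0,-160,0,0]
  ]
}}

```text
clock: 20.48
ee_pos: [0.4769, -0.2551, 0.1548]
tool_rot: [3.14, -0.001, -3.116]
wrist_force: [0.1, -0.0, 0.8]
width: 0.0427
```

```bash
python3 -c "
from h import *
T={'red':{'top':(152,235),'side':(237,335)},'yellow':{'top':(182,233),'side':(255,305)},'green':{'top':(213,232),'side':(270,275)},'blue':{'top':(244,232),'side':(292,251)}}
for n in ('side','top'):
    p,d=bot.snapshot(n); K,t,R=cam(n)
    c=p[180:380,150:350] if n=='side' else p
    if n=='top': cv2.imwrite('pics/c7.png',np.clip(np.hstack([c])[:,:,::-1].astype(int)*1.5,0,255).astype(np.uint8))
    for k,v in T.items():
        a,cc,r=blob(p,k,np.array(v[n]),25); b=cv2.boxPoints(r); o=[]
        for dv in (-9,0,9):
            u0,v0=int(round(cc[0])),int(round(cc[1]+dv))
            D=np.median(d[v0-2:v0+3,u0-1:u0+2]); o.append(float(round((t+R@np.linalg.solve(K,[u0,v0,1])*D)[2]*1e3,1)))
        print(n,k,a,np.round(ray(n,cc,.052)*1e3,1),o if n=='top' else '')
go(555,40,70,181.5)"
```

```text
side red 757 [546.1 233.3  52. ] 
side yellow 593 [549.2 169.3  52. ] 
side green 412 [548.5 105.1  52. ] 
side blue 297 [549.9  42.5  52. ] 
top red 439 [543.2 232.3  52. ] [67.1, 66.5, 65.6]
top yellow 410 [547. 168.  52.] [64.8, 64.2, 64.8]
top green 308 [546.  103.7  52. ] [63.8, 63.3, 64.0]
top blue 283 [547.7  39.8  52. ] [62.0, 62.2, 61.9]
t 20.58 at [ 477.1 -254.1  154.9] yaw -178.4 w 42.6 F [ 0.3  0.1 -0.1] -> d [-86.2 291.7  85.3] spin 0.1
```

```bash
python3 -c "
from cell import bot
print(bot.sign_off())"
```

```text
the job is handed in; nothing more can be done
None
```

Both nut drivers are clipped in and the job is handed in at about 20.6 s of the 56 s allowed: yellow in place 2, blue in place 4. No verdict was reported.

- **Yellow:** pressed home until the height stopped changing, with 23 N at the wrist. In both cameras it lies within 0.1 mm sideways of the red–green line and about 2 mm forward along the tool (limit 6).
- **Blue:** at first it sat about 4 mm too far forward. I gripped it again, slid it back and pressed it down once more (27 N). It now lies within about 0.3 mm of the line along the tool.
- **Heights:** by depth, the grip tops are about 66 mm for red, 64.6 for yellow, 63.7 for green and 62 for blue. All are within about 1 mm of the values for home.
- **Red and green:** they show no measurable shift from the start.
- **Robot:** it stands clear of everything.

**Disagreements and gaps:**
- **Blue sideways:** the side camera puts it about 1.4 mm off and the top camera about 0.3 mm. The limit is 3 mm and calibration is good to about 2 mm.
- **Along the tool:** plate and rail edges disagreed by about 2 mm on where the rack's centre lies, so I took red and green as the reference.
- **Blue clips:** the last picture after the slide could not be viewed because of the picture limit. The final check of blue rests on measurements alone, which did not measure its tilt. The picture before the slide showed it in both clips.
- **Evidence:** I made no measurement of the board, casing or bezel. The gripper was only low beside the drivers and in the rack.

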